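Nudge the specimen plate home on its locating pins

ROBOT

A 6-joint arm with a two-finger parallel gripper is mounted at the origin on the work surface. World frame = base frame: x ahead of the robot, y to its left, z up, the work surface at z = 0. Lengths are in m, angles in rad, forces in N, time in s.
With the tool pointing down it reaches from about 0.225 to 0.875 m from the base axis. Payload 3.4 kg.
Tool frame: the origin (TCP) lies midway between the tips of the shut fingers; the grasp point (between the pads) lies 19 mm behind it (pinch_z is the distance from the TCP to the grasp point, in m); z points along the fingers, y is the line along which they close (so a half turn about z gives the same grasp; the last joint's range is limited). The gripper opens to 85 mm and grips with 20 to 120 N. Pads are 22 mm wide; open, the fingers measure 114 mm over their backs; the gripper's body (76 mm by 85 mm) begins 54 mm behind the grasp point. The pads swing forward as they close: fully open they stand 13 mm farther back than shut.
Start: joints at [1.145, 0.276, 1.505, -0, 1.361, -0.121], TCP at [0.173, 0.549, 0.231] pointing down, gripper open.
Joint ranges: [-2.89, 2.89], [-0.75, 2.08], [0.22, 2.7], [-1.18, 4.32], [0.11, 2.71], [-2.7, 2.7]. Speed limits (rad/s): [2.57, 2.57, 3.14, 3.14, 3.14, 3.14].

INTERFACE

Orientations are given as a unit quaternion [w, x, y, z].
In Python, from rig import get_state, get_image, sign_off, pinch_z gives the robot as it stands.
- The arm moves only by the tool send_rows, never from a script. Its argument "steps" is one flat list of numbers, 5 for each row, row after row: the gripper's target within -1 to 1 (fully open at 1, half-way at 0, shut at -1), then the shift along the tool's x, y, z in cm, then the turn about the tool's z in degrees. In form: [gripper, x, y, z, roll, gripper, x, y, z, roll, ...]. A call has 1 to 12 rows; each row shifts and turns the commanded pose from where the row before left it, along the tool's axes as they then stand; what a row does not reach is not made up. A row lasts 1/10 s, in which the tool goes at most 50 mm and 8.59 degrees, less where a joint would pass 70% of its speed; a pose out of reach is approached as far as the arm can. A call is refused whole if a number of a shift passes 5 or a number of a turn 8.59, either way. A call with a gripper value outside its range is refused whole. The fingers move at their own pace and stop on an object; "newtons" is the grip in N (left out, the last holds). Time passes only in rows, so rows that do not move let the fingers close. It gives the time, the measured TCP pose, the force, the opening and the grip force at its end, in the units of the state.
- get_state(): the state, without advancing time (a new reading comes with each control period).
- get_image(name): name is "scene" or "top" or "wrist"; returns a dict with "color" (420x560x3 uint8, red, green, blue), "mtx" (3x3 intrinsics, pixels), "k1" (the pictures are not rectified: a ray, as slopes to the right and down, at radius r is drawn at 1 + k1 r^2 times it, then the intrinsics apply), "T" (4x4, takes a point from camera to world coordinates); the wrist camera has in their place "mount" (4x4, takes a point from camera to tool coordinates, whose origin is the TCP and whose axes are the flange's). Camera axes: x right, y down, z forward; pixel columns grow to the right and rows downward; lengths in m; the calibration is good to about 2 mm. A picture is of the moment at which its call begins: read the wrist's pose just before it. There is no depth.
- sign_off(): hands the job in; it is judged then, once.
The state is a dict: "clock": time; "qpos": joint angles; "qd": joint speeds; "effort": joint torques, N m; "position": TCP position; "ee_rot": TCP orientation; "contact_force": force on the tool from outside, world axes, zero at the start; "moment": the same for the moment, N m; "width": finger opening in m; "gripper_force": force on a finger pad.
Only numpy, scipy, OpenCV 4.12 (cv2) and the standard library are available. Lean on these libraries where they do the work, as an engineer would, in place of code of your own. Each camera call takes 0.05 s, during which the arm holds its last target. There are 200 camera calls.

TASK

The aluminium specimen plate on the dark steel fixture has been left crooked, propped on top of the two locating pins. Nudge it sideways with the fingertips, without picking it up, until both its holes drop over the two pins and it lies flat on the fixture, then move clear. Leave the cups, the mouse and the pot where they stand.

Things in the scene. Friction and masses are not known exactly. Their poses are not given: they have to be found in the camera images.
- fixture: Dark steel slab fixed to the bench, 200 x 260 x 16 mm (its x, y, z), with two pins. Origin midway between the pins at the slab's underside (bench height), z up; the slab spans x -130 to +70, y -130 to +130 mm. Its x axis points away from the robot within 0.3 rad. The upper face, z = 16 mm, is flat but for the pins and four bolt heads 1 mm proud at the corners.
- carrier: Loose aluminium plate, 120 x 180 x 8 mm (its x, y, z), 0.3 to 0.65 kg. Origin at the centre of its underside, z up. A flat steel strip (22 x 130 mm, 3 mm high) runs along y on its upper face at x = -32 mm. Its place: axes parallel to the fixture's, origin at fixture x = -10, y = 0, z = 16 mm, with 2 mm play.
- pin_left (a point): Top centre of the +y locating pin, fixed on the fixture at its x = 0, y = +55 mm. Steel pin 10 mm in diameter, 10 mm high above the slab, the top 3 mm tapering to 6 mm in diameter.
- pin_right (a point): Top centre of the other, equal pin, at fixture x = 0, y = -55 mm.
- hole_left (a point): Centre, at the underside, of the plate's +y hole (14 mm, right through, at plate x = +10, y = +55 mm); it belongs over pin_left. At the start the plate is 18 to 32 mm short of its place (towards fixture -x), up to 25 mm off sideways and turned up to 0.2 rad; it leans about 0.1 rad, its underside on the pin tops and its -x edge (nearest the robot) down on the slab.
- hole_right (a point): Centre, at the underside, of the plate's -y hole (14 mm, right through, at plate x = +10, y = -55 mm); it belongs over pin_right.
- cup_a: Bystander: small aluminium cup filled with steel wires, 26 mm in diameter, 46 mm high with the wires, standing on the bench beside one end (+y or -y) of the fixture. Origin at the centre of its foot.
- cup_b: Bystander: equal cup beside the other end of the fixture. Origin at the centre of its foot.
- mouse: Bystander: black computer mouse, 100 x 58 x 33 mm, on the bench to one side. Origin at the centre of its underside.
- pot: Bystander: open stainless steel pot, 100 mm in diameter, 85 mm high, with two small side handles, on the bench to one side. Origin at the centre of its underside.
There are look-alikes about, which are no part of the job. There is more than one size of the carrier; the job needs the smallest.

How it is judged:
At the end, for the whole second after the job is handed in: Both holes of the plate are over their pins (centres within 3.5 mm), the plate lies flat on the fixture (underside at most 1.8 mm above it, tilt under 0.02 rad) and is at rest; the cups, mouse and pot are within 15 mm of where they stood (horizontal distance between hole_left and pin_left below 0.0035 m and horizontal distance between hole_right and pin_right below 0.0035 m and z of carrier in the frame of fixture below 0.0178 m and angle between carrier's own z axis and vertical below 0.02 rad and linear speed of carrier below 0.01 m/s and distance of each of cup_a, cup_b, mouse, pot from where it was at the start of the episode below 0.015 m); the robot touches nothing.
It fails at once if the plate was picked up: its middle rose more than 22 mm above the fixture's face, or it was tipped by more than 0.3 rad (z of carrier in the frame of fixture above 0.038 m or angle between carrier's own z axis and vertical above 0.3 rad).
It fails at once if a cup, the mouse or the pot was shifted by more than 15 mm or knocked over (distance of any of cup_a, cup_b, mouse, pot from where it was at the start of the episode above 0.015 m or angle between any of cup_a, cup_b, mouse, pot's own z axis and vertical above 0.4 rad).
It also fails if it takes over 58 s, if anything falls off the work surface, if the arm or the gripper's body presses on something with over 40 N, if the wrist force passes 120 N, or if a joint passes its speed limit or range.

## Working session

There is one attempt and no reset: what is moved stays moved. The work goes in short steps, Python scripts to look and compute and a tool call to move; the robot and the scene stay as the last step left them, time stands still between calls to the robot, and variables do not carry over. Pictures are saved under pics/ and viewed, at most 10 in all, crops included, and the job is handed in when it is done.

Besides the shell and the picture viewer there is one more tool, called as name(argument=value, ...), one argument or row to a line, values as JSON. send_rows: Moves the arm, as the interface text tells. Its arguments: {"type":"object","properties":{"steps":{"type":"array"},"newtons":{"type":"number"}},"required":["steps"]}

```bash
mkdir -p pics
cat > h.py <<'E'
import numpy as np,cv2
from rig import get_state,get_image,sign_off,pinch_z
def save(n,c): cv2.imwrite('pics/'+n+'.png',c[:,:,::-1])
def T_of(im,st=None):
    if 'T' in im: return np.array(im['T'])
    w,x,y,z=st['ee_rot']
    from scipy.spatial.transform import Rotation as R
    T=np.eye(4);T[:3,:3]=R.from_quat([x,y,z,w]).as_matrix();T[:3,3]=st['position'];return T@np.array(im['mount'])
def ray(im,T,uv):
    K=np.array(im['mtx']);uv=np.atleast_2d(uv).astype(float)
    p=cv2.undistortPoints(uv[:,None],K,np.array([im['k1'],0,0,0.]))[:,0]
    d=np.c_[p,np.ones(len(p))]@T[:3,:3].T
    return T[:3,3],d
def onz(im,T,uv,z):
    o,d=ray(im,T,uv);return o+d*((z-o[2])/d[:,2])[:,None]
def proj(im,T,P):
    P=np.atleast_2d(P);q=(P-T[:3,3])@T[:3,:3];p=q[:,:2]/q[:,2:]
    p=p*(1+im['k1']*(p**2).sum(1))[:,None];K=np.array(im['mtx']);return p@np.diag([K[0,0],K[1,1]])+K[:2,2]
E
python3 - <<'E'
from h import *
s=get_state();print(s)
import pickle
for n in('scene','top'):
    im=get_image(n);save(n,im['color']);pickle.dump(im,open(n+'.pkl','wb'));print(n,im['mtx'],im['k1'],im['T'])
E
```

```text
{'clock': 0.0, 'qpos': array([ 1.14500324e+00,  2.76580509e-01,  1.50615262e+00, -2.11706377e-06,
        1.36069075e+00, -1.20996868e-01]), 'qd': array([ 0.00014032, -0.00019572,  0.00108852, -0.00149907, -0.00166796,
        0.00160698]), 'effort': array([ 1.60752013e-03, -4.16783524e+01, -2.45797795e+01, -1.53996175e-04,
        1.10531659e-02,  1.77881965e-06]), 'position': array([0.17233764, 0.54800348, 0.23044021]), 'ee_rot': array([-2.46220618e-04,  1.51808601e-01,  9.88409485e-01, -8.81886412e-04]), 'contact_force': array([-0.58500541,  0.76488876,  0.01624178]), 'moment': array([ 0.05240965,  0.0589074 , -0.01967787]), 'gripper_force': 0.0, 'width': 0.08525074307112028}
scene [[504.80673272   0.         282.30794197]
 [  0.         504.80673272 214.66946571]
 [  0.           0.           1.        ]] -0.04791543896272306 [[-0.32476508  0.5194675  -0.79036774  1.60674473]
 [ 0.94568012  0.16534376 -0.27991169  0.38334427]
 [-0.01472265 -0.8383406  -0.54494796  0.79755578]
 [ 0.          0.          0.          1.        ]]
top [[535.16676121   0.         268.77602047]
 [  0.         535.16676121 207.30914316]
 [  0.           0.           1.        ]] -0.06009465474504938 [[-2.02522096e-02 -9.91530092e-01  1.28288444e-01  3.40798783e-01]
 [-9.99704125e-01  2.18120527e-02  1.07654995e-02 -8.72448702e-04]
 [-1.34725511e-02 -1.28032461e-01 -9.91678466e-01  1.52516623e+00]
 [ 0.00000000e+00  0.00000000e+00  0.00000000e+00  1.00000000e+00]]
```

View pics/top.png

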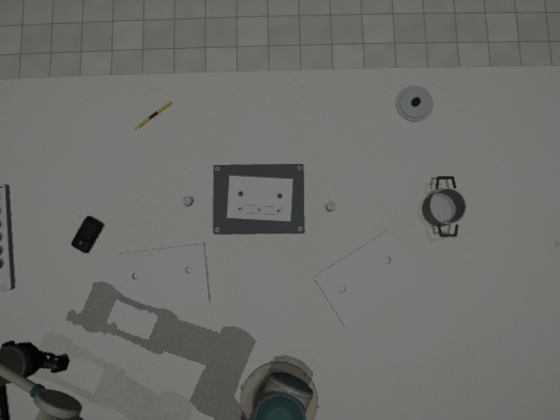

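View pics/scene.png

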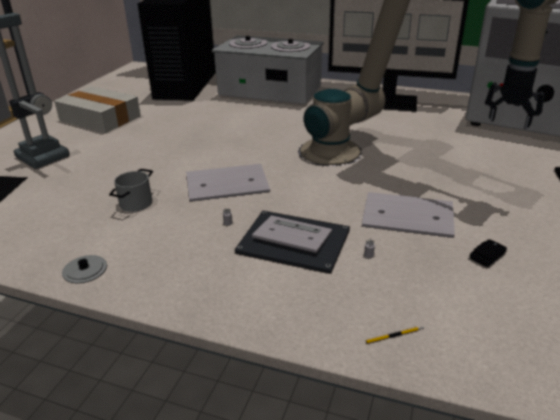

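The top view shows three plates: one on the dark fixture at (260,199), and larger ones on the bench at (165,275) and (360,280). The one on the fixture is the smallest and sits on the pins, so it is the carrier. The cups are at (188,201) and (331,206), the mouse at (88,234) and the pot at (443,208). I'll confirm this in an enlarged crop and measure it.

Run:
```python
from h import *
import pickle
im=pickle.load(open('top.pkl','rb'));c=im['color'];T=T_of(im)
save('crop1',cv2.resize(c[150:250,180:340],None,fx=5,fy=5,interpolation=cv2.INTER_CUBIC))
g=cv2.cvtColor(c,cv2.COLOR_RGB2GRAY);sub=np.zeros_like(g);sub[155:245,205:315]=1
m=((g<110)&(sub>0)).astype(np.uint8)
cs,_=cv2.findContours(m,0,2);k=max(cs,key=cv2.contourArea);r=cv2.minAreaRect(k);b=cv2.boxPoints(r)
print('fix',r,onz(im,T,b,.016))
ins=np.zeros_like(g);cv2.fillPoly(ins,[k],1);ins=cv2.erode(ins,np.ones((9,9)))
m2=((g>110)&(ins>0)).astype(np.uint8)
cs,_=cv2.findContours(m2,0,2);k=max(cs,key=cv2.contourArea);r=cv2.minAreaRect(k);print('plate',r,onz(im,T,cv2.boxPoints(r),.028))
print('cups etc',onz(im,T,[[188,201],[331,206],[88,234],[443,208],[240,194],[279,196]],.03))
```

```text
fix ((258.5, 199.0), (70.0, 93.0), 90.0) [[ 0.66541316  0.17650983  0.016     ]
 [ 0.6591752  -0.09108453  0.016     ]
 [ 0.45779491 -0.08523377  0.016     ]
 [ 0.46337231  0.17781128  0.016     ]]
plate ((259.3553771972656, 198.1030731201172), (62.62565231323242, 41.657981872558594), 3.1798300743103027) [[ 0.50907601  0.13385513  0.028     ]
 [ 0.62805776  0.12606918  0.028     ]
 [ 0.61395543 -0.05155649  0.028     ]
 [ 0.49543447 -0.04199897  0.028     ]]
cups etc [[ 0.55725886  0.24366114  0.03      ]
 [ 0.53408324 -0.1599136   0.03      ]
 [ 0.4692774   0.5288137   0.03      ]
 [ 0.521439   -0.47628085  0.03      ]
 [ 0.57396807  0.09598575  0.03      ]
 [ 0.56578566 -0.01416563  0.03      ]]
```

View pics/crop1.png

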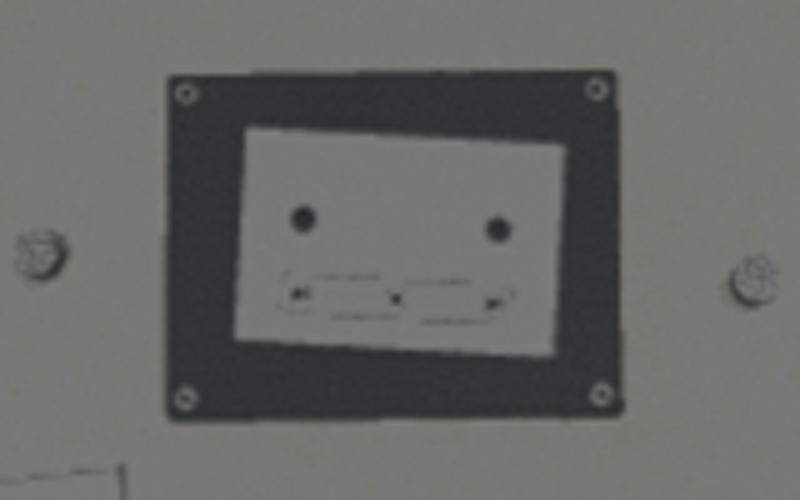

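The crop confirms it. The plate on the fixture has its two holes at crop (303,219) and (498,230), its strip below them, and bolt heads at all four slab corners. Next I move the wrist above it for a closer measurement.

send_rows(
  steps=[1,-3.8,-3.1,0,0,1,-3.8,-3.1,0,0,1,-3.8,-3.1,0,0,1,-3.8,-3.1,0,0,1,-3.8,-3.1,0,0,1,-3.8,-3.1,0,0,1,-3.8,-3.1,0,0,1,-3.8,-3.1,0,0,1,-3.8,-3.1,0,0,1,-3.8,-3.1,0,0,1,-3.8,-3.1,0,0,1,-3.8,-3.1,0,0],
)

```text
clock: 1.3
position: [0.4964, 0.0549, 0.2311]
ee_rot: [-0.0, 0.152, 0.988, 0.0]
contact_force: [0.7, 1.5, -0.8]
width: 0.0856
gripper_force: 0.0
```

send_rows(
  steps=[1,0,0,0,-8.1,1,0,0,0,-8.1,1,0,0,0,0,1,0,0,0,0],
)

```text
clock: 1.7
position: [0.4956, 0.0569, 0.231]
ee_rot: [-0.0, 0.012, 1.0, 0.0]
contact_force: [0.6, 0.1, 0.3]
width: 0.0851
gripper_force: 0.0
```

Run:
```python
from h import *
import pickle
s=get_state();im=get_image('wrist');pickle.dump((s,im),open('w1.pkl','wb'));save('w1',im['color'])
print(s['clock'],s['position'],s['ee_rot'],im['mount'],im['mtx'],im['k1'],s['contact_force'])
```

```text
1.7 [0.49563264 0.05688555 0.23099786] [-3.32463846e-04  1.24413620e-02  9.99922546e-01  6.79892730e-05] [[ 2.72836779e-04 -9.51444201e-01 -3.07821146e-01  8.01337723e-02]
 [ 9.99999949e-01  2.08403170e-04  2.42195113e-04  7.68022638e-04]
 [-1.66284233e-04 -3.07821196e-01  9.51444209e-01 -1.42441721e-01]
 [ 0.00000000e+00  0.00000000e+00  0.00000000e+00  1.00000000e+00]] [[357.5488342    0.         280.99578853]
 [  0.         357.5488342  210.63648833]
 [  0.           0.           1.        ]] -0.03964253409372733 [0.55010912 0.14948858 0.26008416]
```

View pics/w1.png

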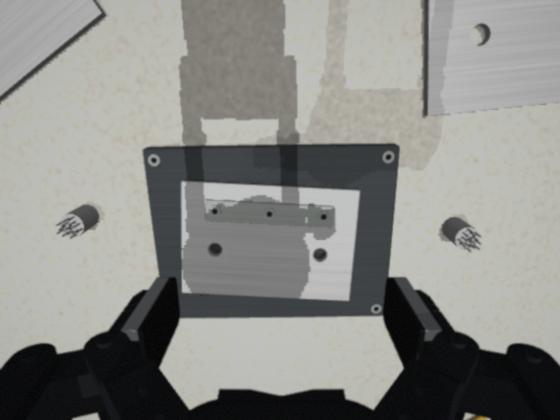

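The wrist view shows the slab with bolts at (153,160), (388,157) and (376,309). The plate's holes are at (215,249) and (320,255), and its strip is towards the robot. I'll measure the lean and the fixture pose using the top and wrist views together.

```bash
cat > meas.py <<'E'
from h import *
def tri(a,Ta,ua,b,Tb,ub):
    out=[]
    for p,q in zip(ua,ub):
        o1,d1=ray(a,Ta,p);o2,d2=ray(b,Tb,q);d1=d1[0];d2=d2[0]
        s=np.linalg.lstsq(np.c_[d1,-d2],o2-o1,rcond=None)[0]
        A=o1+s[0]*d1;B=o2+s[1]*d2;out.append(np.r_[(A+B)/2,np.linalg.norm(A-B)])
    return np.array(out)
def blob(g,uv,r,thr=None):  # centroid of the dark blob near uv
    x,y=map(int,uv);w=g[y-r:y+r+1,x-r:x+r+1].astype(float)
    t=(w.min()+np.median(w))/2
    n,l,st,ce=cv2.connectedComponentsWithStats((w<t).astype(np.uint8))
    i=1+np.argmax(st[1:,4]);return [x-r+ce[i][0],y-r+ce[i][1]]
def quad(m):
    cs,_=cv2.findContours(m.astype(np.uint8),0,1);k=cv2.convexHull(max(cs,key=cv2.contourArea))
    c0=cv2.approxPolyDP(k,0.04*cv2.arcLength(k,True),True)[:,0].astype(float)
    k=max(cs,key=cv2.contourArea)[:,0].astype(float);L=[]
    for i in range(len(c0)):
        a,b=c0[i],c0[(i+1)%len(c0)];n=np.linalg.norm(b-a);d=(b-a)/n;r=k-a;t=r@d;e=abs(r[:,0]*d[1]-r[:,1]*d[0])
        p=k[(t>.12*n)&(t<.88*n)&(e<4)]
        v=cv2.fitLine(p.astype(np.float32),cv2.DIST_HUBER,0,.01,.01).ravel();L.append(np.cross([*v[2:],1],[v[2]+v[0],v[3]+v[1],1]))
    q=[np.cross(L[i-1],L[i]) for i in range(len(L))]
    return np.array([x[:2]/x[2] for x in q])
E
python3 - <<'E'
from meas import *
import pickle
t=pickle.load(open('top.pkl','rb'));s,w=pickle.load(open('w1.pkl','rb'));Tt=T_of(t);Tw=T_of(w,s)
gt=cv2.cvtColor(t['color'],cv2.COLOR_RGB2GRAY);gw=cv2.cvtColor(w['color'],cv2.COLOR_RGB2GRAY)
ht=[blob(gt,p,5) for p in((240,194),(279,196))];hw=[blob(gw,p,9) for p in((320,255),(215,249))]
print('holes',ht,hw,tri(t,Tt,ht,w,Tw,hw))
bt=[(217,168.6),(299.5,168),(217,229.6),(300,229)];bw=[(376,309),None,(388,157),(153,160)]
i=[0,2,3];print('bolts tri',tri(t,Tt,[bt[j] for j in i],w,Tw,[bw[j] for j in i]))
print('bolts wrist z.017',onz(w,Tw,[bw[j] for j in i],.017),'top',onz(t,Tt,bt,.017))
# slab quad in wrist: dark region closed
sub=np.zeros_like(gw);sub[140:325,140:402]=1
for nm,g,im,T,box in(('w',gw,w,Tw,(140,325,140,402)),('t',gt,t,Tt,(158,242,207,312))):
    sub=np.zeros_like(g);sub[box[0]:box[1],box[2]:box[3]]=1
    th=100 if nm=='t' else 85
    d=((g<th)&(sub>0)).astype(np.uint8)
    pl=np.zeros_like(d);q=None
    try: q=quad(d);print(nm,'slab px',q.round(1).tolist(),'\n',onz(im,T,q,.016).round(4))
    except Exception as e: print(e)
    cs,_=cv2.findContours(d,0,2);ins=np.zeros_like(d);cv2.fillPoly(ins,[max(cs,key=cv2.contourArea)],1)
    n,l,st,_=cv2.connectedComponentsWithStats(((ins>0)&(g>=th)).astype(np.uint8))
    p=(l==1+np.argmax(st[1:,4]));q=quad(p);print(nm,'plate px',q.round(1).tolist(),'\n',onz(im,T,q,.03).round(4))
E
```

```text
holes [[np.float64(240.1578947368421), np.float64(193.1578947368421)], [np.float64(279.11764705882354), np.float64(195.58823529411765)]] [[np.float64(319.5593220338983), np.float64(254.41525423728814)], [np.float64(214.73684210526315), np.float64(248.82456140350877)]] [[ 0.57650085  0.0960443   0.02877929  0.00092467]
 [ 0.56752975 -0.01421636  0.02775836  0.00080749]]
bolts tri [[ 6.50261497e-01  1.62088458e-01  2.13821779e-02  1.08506222e-03]
 [ 4.74496267e-01  1.61982178e-01  2.95460710e-02  2.84594804e-04]
 [ 4.73176926e-01 -7.13031831e-02  1.58710743e-02  1.84837492e-03]]
bolts wrist z.017 [[ 0.65298576  0.16387712  0.017     ]
 [ 0.47677931  0.16565855  0.017     ]
 [ 0.47389989 -0.07070074  0.017     ]] top [[ 0.65136311  0.16205707  0.017     ]
 [ 0.64762466 -0.07491298  0.017     ]
 [ 0.47548587  0.16340501  0.017     ]
 [ 0.47217631 -0.07146176  0.017     ]]
w slab px [[393.7, 143.5], [397.9, 230.0], [137.8, 339.1], [148.6, 146.8]] 
 [[ 0.4635  0.1709  0.016 ]
 [ 0.5559  0.1819  0.016 ]
 [ 0.6893 -0.1195  0.016 ]
 [ 0.4607 -0.0737  0.016 ]]
w plate px [[179.5, 180.4], [360.3, 189.7], [349.1, 301.0], [181.4, 291.8]] 
 [[ 0.4926 -0.0423  0.03  ]
 [ 0.5066  0.1362  0.03  ]
 [ 0.6331  0.1296  0.03  ]
 [ 0.6171 -0.0544  0.03  ]]
t slab px [[302.7, 164.0], [303.5, 232.5], [213.0, 234.3], [213.0, 164.0]] 
 [[ 0.6593 -0.0846  0.016 ]
 [ 0.4621 -0.081   0.016 ]
 [ 0.4626  0.175   0.016 ]
 [ 0.6653  0.1736  0.016 ]]
t plate px [[229.5, 175.7], [291.4, 179.5], [289.5, 220.4], [227.2, 216.6]] 
 [[ 0.6274  0.1253  0.03  ]
 [ 0.6123 -0.0503  0.03  ]
 [ 0.4958 -0.0421  0.03  ]
 [ 0.5105  0.1329  0.03  ]]
```

Measured: fixture origin at about (0.593, 0.046), yaw −0.0125. The plate needs about +20 mm in x, +4 mm in y and +0.067 rad. I'll square it by pushing its near edge with the two open fingertips.

send_rows(
  steps=[1,2.8,-1.1,2,-0.7,1,0,0,4,0,1,0,0,4,0,1,0,0,4,0,1,0,0,3,0,1,0,0,2,0,1,0,0,0.6,0,1,0,0,0.6,0,1,0,0,0,0,1,0,0,0,0],
)

```text
clock: 2.75
position: [0.4686, 0.0466, 0.0302]
ee_rot: [0.001, 0.005, 1.0, -0.0]
contact_force: [-0.3, 1.0, -0.5]
width: 0.0854
gripper_force: 0.0
```

Run:
```python
from h import *
import pickle
s=get_state();im=get_image('wrist');pickle.dump((s,im),open('w2.pkl','wb'));save('w2',im['color'])
print(s['clock'],s['position'],s['ee_rot'],s['contact_force'])
```

```text
2.75 [0.46857407 0.04655628 0.03020494] [ 1.06310848e-03  4.92618967e-03  9.99987301e-01 -7.29624093e-06] [-0.26398884  0.97765507 -0.53357162]
```

View pics/w2.png

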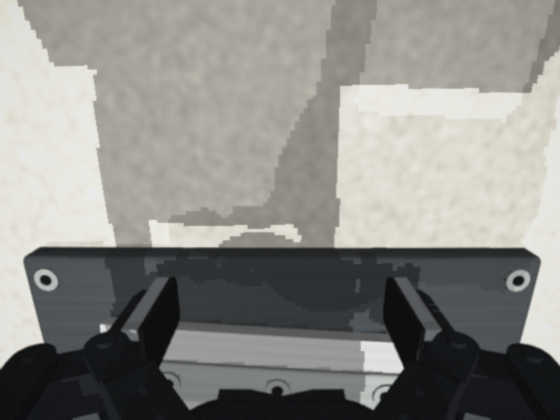

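The view shows both fingertips over the slab in front of the plate's near edge, which runs from (105,325) to (400,345), with a clear gap. I'll keep descending.

send_rows(
  steps=[1,0,0,1.0,0,1,0,0,0.6,0,1,0,0,0.3,0,1,0,0,0.2,0,1,0,0,0.2,0,1,0,0,0,0,1,0,0,0,0],
)

```text
clock: 3.5
position: [0.4678, 0.0465, 0.0063]
ee_rot: [0.0, 0.005, 1.0, 0.0]
contact_force: [-1.1, -0.0, -0.2]
width: 0.0853
gripper_force: 0.0
```

send_rows(
  steps=[1,-0.6,0,0,0,1,-0.4,0,0,0,1,-0.3,0,0,0,1,-0.3,0,0,0,1,-0.3,0,0,0,1,-0.3,0,0,0,1,-0.3,0,0,0,1,-0.3,0,0,0,1,0,0,0,0,1,0,0,0,0],
)

```text
clock: 4.5
position: [0.4956, 0.0461, 0.0062]
ee_rot: [-0.0, 0.005, 1.0, 0.0]
contact_force: [-1.7, -2.2, -0.8]
width: 0.0853
gripper_force: 0.9
```

```bash
cat > look.py <<'E'
from meas import *
import pickle,sys
t=get_image('top');g=cv2.cvtColor(t['color'],cv2.COLOR_RGB2GRAY);T=T_of(t)
save(sys.argv[1],cv2.resize(t['color'][150:250,180:340],None,fx=5,fy=5,interpolation=cv2.INTER_CUBIC));pickle.dump(t,open('t.pkl','wb'))
E
python3 look.py t2
```

```text
(no output)
```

View pics/t2.png

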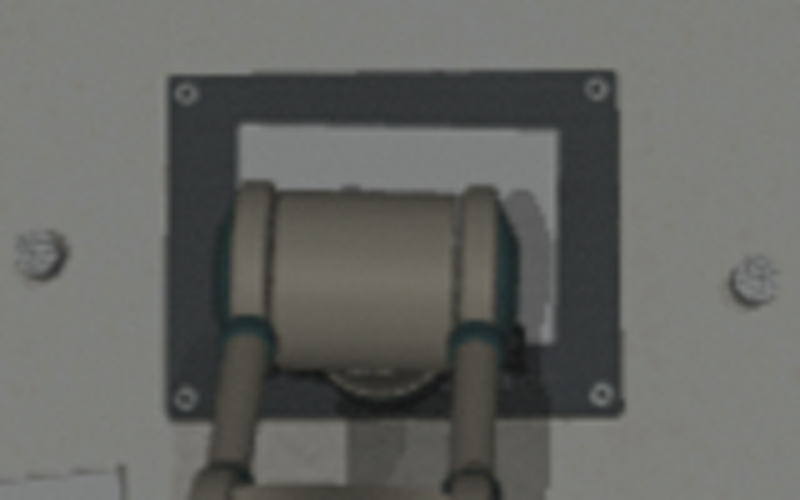

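The arm hides the near half. The far edge now runs (240,124) to (558,130), so the plate is squaring up. I'll push a little more, then back off and measure the sideways offset.

send_rows(
  steps=[1,-0.3,0,0,0,1,-0.3,0,0,0,1,0,0,0,0,1,0,0,0,0],
)

```text
clock: 4.95
position: [0.5026, 0.0463, 0.0064]
ee_rot: [0.001, 0.005, 1.0, 0.0]
contact_force: [-0.4, -0.5, -0.4]
width: 0.0851
gripper_force: 0.3
```

send_rows(
  steps=[1,1.0,0,0,0,1,2.5,0,0,0,1,0,0,-5,0,1,0,0,-5,0,1,0,0,-5,0,1,0,0,-5,0,1,0,0,0,0,1,0,0,0,0],
)

```text
clock: 5.75
position: [0.4671, 0.0465, 0.2077]
ee_rot: [0.002, 0.005, 1.0, 0.0]
contact_force: [-0.8, 0.5, -0.5]
width: 0.0854
gripper_force: 0.0
```

```bash
cat > wl.py <<'E'
from meas import *
import sys
def look(hz=.0315):
    s=get_state();w=get_image('wrist');T=T_of(w,s);g=cv2.cvtColor(w['color'],cv2.COLOR_RGB2GRAY)
    print(s['clock'],s['position'].round(4),s['ee_rot'].round(4))
    # predicted fixture frame from bolt heads, predicted pixels -> blob refine
    Fo=np.array([.5934,.0462]);a=-.0125;R=np.array([[np.cos(a),-np.sin(a)],[np.sin(a),np.cos(a)]])
    # slab near corners/bolts: ring detect
    cir=cv2.HoughCircles(cv2.resize(g,None,fx=3,fy=3,interpolation=cv2.INTER_CUBIC),cv2.HOUGH_GRADIENT,1.5,60,param1=120,param2=28,minRadius=12,maxRadius=32)
    for x,y,r in (cir[0] if cir is not None else []):
        u=(np.array([x,y])-1)/3;p=onz(w,T,u,.017)[0,:2];h=onz(w,T,u,hz)[0,:2]
        print('circ',u.round(1),r/3,'fix@.017',((p-Fo)@R*1e3).round(1),'fix@hz',((h-Fo)@R*1e3).round(1))
    return s,w,T,g
if __name__=='__main__':
    s,w,T,g=look();save(sys.argv[1],w['color'])
E
python3 wl.py w3
```

```text
5.75 [0.4671 0.0465 0.2077] [0.0021 0.0048 1.     0.    ]
circ [465.4 261.4] 10.349999 fix@.017 [-42.8 191.7] fix@hz [-49.9 183.3]
circ [481.9 273.4] 9.8 fix@.017 [-28.7 212. ] fix@hz [-36.5 202.7]
circ [402.9 190.4] 6.2000003 fix@.017 [-118.7  117.5] fix@hz [-122.6  112.3]
circ [334.4 295.4] 6.7999997 fix@.017 [-2.9 56.9] fix@hz [-11.8  54.4]
circ [503.4  65.4] 9.8 fix@.017 [-233.2  195.5] fix@hz [-232.1  187. ]
circ [ 74.4 254.4] 8.7 fix@.017 [ -49.4 -214.1] fix@hz [ -56.3 -204.8]
circ [159.4 189.9] 6.0499997 fix@.017 [-118.5 -117.8] fix@hz [-122.3 -112.7]
circ [226.4 295.9] 7.0 fix@.017 [ -1.9 -58.2] fix@hz [-10.8 -55.7]
circ [386.4 341.4] 4.7999997 fix@.017 [ 56.6 118.8] fix@hz [ 45.2 113.6]
circ [175.9 341.4] 4.7000003 fix@.017 [  57.3 -118. ] fix@hz [  45.8 -112.8]
```

View pics/w3.png

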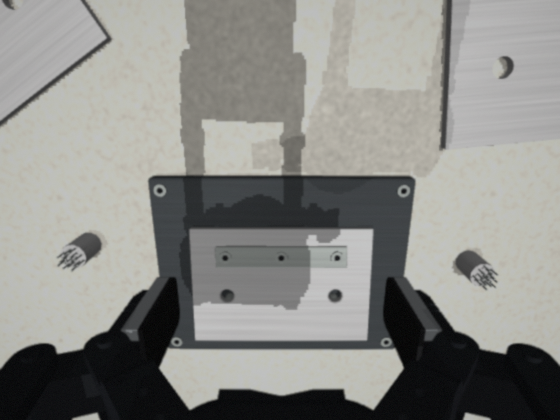

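The bolts fit the fixture frame with a −0.8 mm x offset and no other error. The holes are at fixture (−10, +54.3) and (−10, −55.8), so the plate is nearly square and within the 4 mm capture in y. It needs about 10 mm more in +x.

send_rows(
  steps=[1,0,0,5,0,1,0,0,5,0,1,0,0,5,0,1,0,0,3.5,0,1,0,0,1.0,0,1,0,0,0.4,0,1,0,0,0.2,0,1,0,0,0,0,1,-1.5,0,0,0.2,1,-1.3,0,0,0,1,0,0,0,0],
)

```text
clock: 6.9
position: [0.4986, 0.046, 0.0068]
ee_rot: [0.003, 0.007, 1.0, -0.0]
contact_force: [0.5, -0.4, 0.2]
width: 0.0856
gripper_force: 0.0
```

send_rows(
  steps=[1,-0.3,0,0,0,1,-0.3,0,0,0,1,-0.3,0,0,0,1,-0.3,0,0,0,1,-0.2,0,0,0,1,0,0,0,0],
)

```text
clock: 7.5
position: [0.508, 0.046, 0.005]
ee_rot: [-0.001, 0.007, 1.0, 0.0]
contact_force: [-2.6, 0.2, -0.8]
width: 0.0849
gripper_force: 1.3
```

send_rows(
  steps=[1,-0.2,0,0,0,1,-0.2,0,0,0,1,0,0,0,0],
)

```text
clock: 7.8
position: [0.5138, 0.0459, 0.0054]
ee_rot: [0.001, 0.007, 1.0, 0.0]
contact_force: [0.1, 0.1, 0.0]
width: 0.0854
gripper_force: 0.2
```

send_rows(
  steps=[1,-0.1,0,0,0,1,0,0,0,0],
)

```text
clock: 8.0
position: [0.5138, 0.0458, 0.0053]
ee_rot: [0.0, 0.007, 1.0, 0.0]
contact_force: [-1.4, -0.2, 0.3]
width: 0.0853
gripper_force: 0.8
```

```bash
python3 wl.py w4
```

```text
8.0 [0.5138 0.0458 0.0053] [0.     0.0067 1.     0.    ]
circ [281.9 390.9] 7.4 fix@.017 [-29.3  -0.1] fix@hz [-43.8  -0.2]
```

View pics/w4.png

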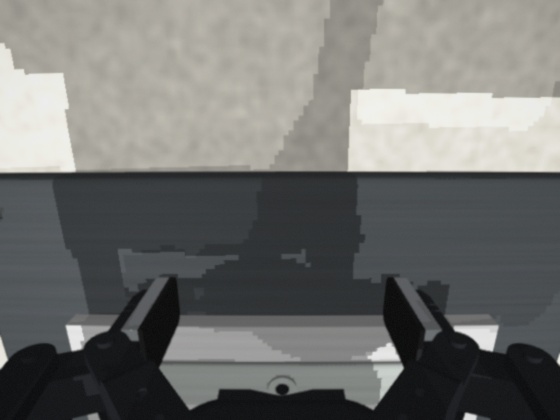

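The near edge, at rows 318 to 360, is square to the fingers, but this view can't show whether the plate has dropped. I'll back off and look from above.

send_rows(
  steps=[1,1.5,0,0,0,1,3.0,0,0,0,1,0,0,-5,0,1,0,0,-5,0,1,0,0,-5,0,1,0,0,-5,0,1,0,0,0,0,1,0,0,0,0],
)

```text
clock: 8.85
position: [0.47, 0.0464, 0.2068]
ee_rot: [0.003, 0.007, 1.0, -0.0]
contact_force: [-0.3, -0.5, 0.5]
width: 0.0853
gripper_force: 0.0
```

```bash
cat >> wl.py <<'E'
    save(sys.argv[1]+'c',cv2.resize(w['color'][170:360,140:420],None,fx=2.8,fy=2.8,interpolation=cv2.INTER_CUBIC))
E
python3 wl.py w5
```

```text
8.85 [0.47   0.0464 0.2068] [ 2.5e-03  6.7e-03  1.0e+00 -1.0e-04]
circ [483.4 270.4] 9.8 fix@.017 [-28.8 212. ] fix@hz [-36.5 202.7]
circ [158.4 187.4] 5.85 fix@.017 [-118.6 -118.3] fix@hz [-122.4 -113.1]
circ [404.4 187.4] 6.2999997 fix@.017 [-118.5  118.2] fix@hz [-122.2  113. ]
circ [ 72.9 253.9] 10.349999 fix@.017 [ -48.1 -215.5] fix@hz [ -54.9 -206.1]
circ [503.9  60.9] 10.349999 fix@.017 [-233.1  195.1] fix@hz [-231.9  186.5]
circ [229.4 296.9] 7.25 fix@.017 [  1.7 -55.5] fix@hz [ -7.3 -53.1]
circ [386.9 339.9] 5.0 fix@.017 [ 57.5 118.1] fix@hz [ 46.1 112.9]
circ [333.9 297.9] 6.2000003 fix@.017 [ 3.  55.9] fix@hz [-6.1 53.4]
circ [176.9 340.4] 4.75 fix@.017 [  58.  -117.2] fix@hz [  46.6 -112.1]
```

View pics/w5c.png

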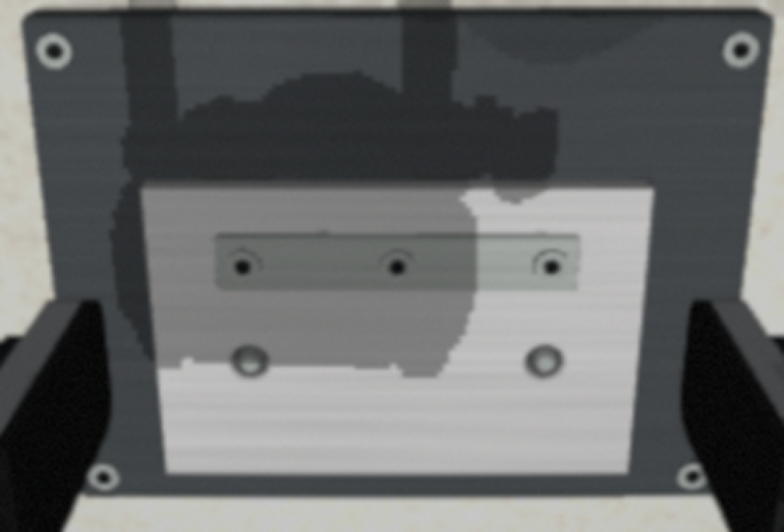

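Both pins show as bright discs inside the holes, at crop (250,361) and (544,361), so the plate has dropped over them. I'll check flatness (both edges should measure 180 mm, and the plate 120 mm deep, at z = 0.024), check that the bystanders haven't moved, and then hand in.

Run:
```python
from meas import *
import pickle
s=get_state();w=get_image('wrist');T=T_of(w,s)
u=np.array([[141,186],[654,186],[166,472],[630,472]])/2.8+[140,170]
for z in(.024,.032):
    p=onz(w,T,u,z);print(z,np.linalg.norm(p[1]-p[0]),np.linalg.norm(p[3]-p[2]),np.linalg.norm(p[2]-p[0]))
t=get_image('top')['color'].astype(int);a=pickle.load(open('top.pkl','rb'))['color'].astype(int);d=abs(t-a).max(2)
for n,x,y,r in(('a',188,201,9),('b',331,206,9),('m',88,234,22),('p',443,208,32)):print(n,d[y-r:y+r,x-r:x+r].mean(),(d[y-r:y+r,x-r:x+r]>40).mean())
print(s['contact_force'])
```

```text
0.024 0.178973651039755 0.1798236481519688 0.11944495311450198
0.032 0.1745478490594431 0.17537682677086447 0.11649122385345548
a 2.771604938271605 0.0
b 2.75 0.0
m 3.0242768595041323 0.0
p 2.68798828125 0.0
[ 0.59716157 -0.16791753 -0.43924608]
```

The plate is flat: its edges measure 179.0 and 179.8 mm at z = 0.024, with 119.4 mm depth. The bystanders haven't moved, and the arm is clear.

```bash
python3 -c "
from rig import sign_off;print(sign_off())"
```

```text
the job is handed in; nothing more can be done
None
```

The plate dropped over both pins and measured flat on the fixture, the cups, mouse and pot are unmoved, the arm is clear, and I handed the job in about 9 s into the 58 s limit; the sign-off gave no verdict.

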